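Close up a grain mill's star-wheel adjuster through its slot

TASK

Take the adjusting key from its wooden stand and, working its blade through the narrow slot in the top of the grain mill, push the star wheel round tooth by tooth towards the left-hand end of the slot (seen from the front of the mill) until the pointer on the front dial comes up against its stop pin, then press it firmly home there for half a second with about 15 N. Never load the mill with more than 25 N and touch it with nothing but the key. Finally put the key back upright and fully down in its stand, let go, and leave the other things where they are.

Things in the scene. Friction and masses are not known exactly. Their poses are not given: they have to be found in the camera images.
- mill: Fixed grey grain mill, 197x124x103 mm. Origin on the worktop under the slot; x from its front (dial side) to its back, y to its left seen from the front, z up. Front housing x -37..37, y -62..62, flat steel top 64 high; behind it (x 38..150) the grinding chamber, 64 high, with a closed round hopper (104 across, centred at x = 95, top 103 high).
- slot (a point): Centre of the access slot's mouth on the mill's top plate; axes as the mill's. Slot 28 mm long (y), 9 mm wide (x), through the 6 mm plate, 1.5 mm chamfer. The star wheel lies below it. A blade whose end is 15 mm below the mouth engages a tooth well; 21 mm down it meets the hub. One stroke along the slot turns the wheel one tooth at most: lift out, go back, take the next.
- wheel_axis (a point): Centre of the star wheel, 32 mm below the slot's mouth; the wheel turns about the mill's x. 8 straight teeth 45 deg apart, 4.5 mm thick, 12 mm wide (x), tip radius 24 mm (a tooth pointing up ends 8 mm below the mouth); thickened to 7 mm inside radius 15 mm; hub radius 11 mm. The ring of teeth is clamped on its shaft at a phase to the pointer that differs each time and is not measured.
- dial (a point): Centre of the outer face of the dial on the mill's front, 46 mm before the slot, 32 mm above the worktop: metal disc 38 mm across with a black pointer bar 30 mm long; a steel stop pin, 6 mm thick, stands on its left (+y of the mill). The dial turns with the star wheel.
- star_wheel (a joint): Angle of wheel and pointer, rad; starts at -1.95 to -1.25. 0 = pointer at the stop pin (hard stop), pointing to +y of the mill, wherever the teeth then stand (find them by feel or sight). Grows as the top teeth go to +y of the mill. Friction holds it where left; it turns at a steady push of 4 to 6 N at the teeth. At its stop or the slot's end the force rises steeply.
- key: Loose adjusting key, about 70 g, origin at the shoulder (underside of the handle), z up. Black handle 16 (x) x 24 (y) x 48 mm, steel cap on top to z = 52. Steel blade below, 4 mm thick (x), 6 mm wide (y), down to z = -32. Its y goes along the mill's slot. It starts upright in the stand, shoulder on the stand's top, in a socket with up to 2 mm of play.
- stand: Fixed pale wooden block 70 (x) x 80 (y) x 45 mm high; origin under its centre.
- socket (a point): Centre of the mouth of the key socket on top of the stand, 45 mm above the worktop; axes as the stand's. Rectangular hole 8 (x) x 10 mm (y), 40 mm deep, mouth chamfered 2 mm.
- cup: Bystander: white espresso cup, 62 x 88 x 50 mm, origin under its centre.
- shaker: Bystander: glass salt shaker, 44 mm across, 90 high, origin under its centre.
- lidded_jar: Bystander: small painted lidded jar, 47 mm across, 87 high, origin under its centre.
There are look-alikes about, which are no part of the job. What is shaped like the key but orange or pink is not meant.

How it is judged:
By the outcome, as a careful person would: the job done as asked, in the order asked, and still so for the second after the job is handed in, with the robot touching nothing.
It also fails if it takes over 72 s, if anything falls off the work surface, if the arm or the gripper's body presses on something with over 40 N, if the wrist force passes 120 N, or if a joint passes its speed limit or range.

ROBOT

A 6-joint arm with a two-finger parallel gripper is mounted at the origin on a cart in front of the work surface, level with it; the furniture and walls round the work are solid. World frame = base frame: x ahead of the robot, y to its left, z up, the work surface at z = 0. Lengths are in m, angles in rad, forces in N, time in s.
With the tool pointing down it reaches from about 0.25 to 0.725 m from the base axis. Payload 4 kg.
Tool frame: the origin (TCP) lies where the fingers leave the gripper's body, on its centre line; the fingertips stand 73 mm ahead of it and the grasp point (between the pads) lies 54 mm ahead of it (bot.tips_ahead is the z of the fingertips in the tool frame, in m); z points along the fingers, y is the direction in which the jaws open and shut (so a half turn about z gives the same grasp; the last joint's range is limited). The gripper opens to 85 mm and grips with 20 to 120 N. Pads are 22 mm wide; open, the fingers measure 114 mm over their backs; the gripper's body (76 mm by 85 mm) begins 54 mm behind the grasp point. The pads swing forward as they close: fully open they stand 13 mm farther back than shut.
Start: joints at [1.143, 0.241, 0.005, 1.335, 0, 1.571], TCP at [0.207, 0.455, 0.304] pointing down, gripper open.
Joint ranges: [-2.72, 2.72], [-1.05, 1.87], [-1.09, 1.28], [-1.99, 2.15], [-1.42, 1.44], [-3.14, 3.14]. Speed limits (rad/s): [2.79, 2.79, 3.14, 3.14, 3.14, 3.14].

INTERFACE

Orientations are given as a unit quaternion [x, y, z, w].
In Python, from workcell import readout, camera, get_calibration, order, bot gives the robot as it stands.
- The arm moves only by the tool send_rows, never from a script. Its argument "moves" is a list of rows, each a list of 3 entries, a list of its own where there are three numbers: the shift along the tool's x, y, z in mm, then the turn, a rotation vector about the tool's x, y, z in rad, then the finger opening in mm, from 0 to 85.4. In form: [[[dx, dy, dz], [ax, ay, az], grip], ...]. A call has 1 to 12 rows; each row is the pose to reach, as a shift and turn from the pose measured when the call began, along the tool's axes at that moment; what a row does not reach only later rows make up. A row lasts 1/12 s, in which the tool goes at most 41.7 mm and 7.16 degrees, less where a joint would pass 70% of its speed; a pose out of reach is approached as far as the arm can. A call with a gripper value outside its range is refused whole. The fingers move at their own pace and stop on an object; the grip force is fixed at half the most. Time passes only in rows, so rows that repeat a pose let the fingers close. It gives the time, the measured TCP pose, the force and the opening at its end, in the units of the state.
- readout.get_obs(): the state, without advancing time (a new reading comes with each control period).
- camera(name): name is "side" or "top" or "wrist"; returns the picture (420x560x3 uint8, red, green, blue); there is no depth.
- get_calibration(name): a dict with "fx", "fy", "cx", "cy" (pixels), "R" (3x3) and "t" (3): a world point X has camera coordinates R X + t. Camera axes: x right, y down, z forward; pixel columns grow to the right and rows downward; lengths in m; the calibration is good to about 2 mm. A picture is of the moment at which its call begins: read the wrist's pose just before it. get_calibration takes no time and is no camera call; for the wrist camera it gives the pose at the moment of the call.
- order.job_done(): hands the job in, once; it reports no verdict.
The state is a dict: "clock": time; "joint_pos": joint angles; "joint_vel": joint speeds; "tau": joint torques, N m; "eef_pos": TCP position; "tool_rot": TCP orientation; "ft_force": force on the tool from outside, world axes, zero at the start; "ft_torque": the same for the moment, N m; "grip_width": finger opening in m.
Only numpy, scipy, OpenCV 4.12 (cv2) and the standard library are available. Lean on these libraries where they do the work, as an engineer would, in place of code of your own. Each camera call takes 0.05 s, during which the arm holds its last target. There are 200 camera calls.

## Working session

There is one attempt and no reset: what is moved stays moved. The work goes in short steps, Python scripts to look and compute and a tool call to move; the robot and the scene stay as the last step left them, time stands still between calls to the robot, and variables do not carry over. Pictures are saved under pics/ and viewed, about 8 in all and at most 12, crops included, and the job is handed in when it is done.

Besides the shell and the picture viewer there is one more tool, called after "Call:" by a JSON object that holds its "fn" and its "kwargs", one argument or row to a line. send_rows: Moves the arm, as the interface text tells. Its arguments: {"type":"object","properties":{"moves":{"type":"array","items":{"type":"array"}}},"required":["moves"]}

```bash
mkdir -p pics; ls; python3 - <<'E'
from workcell import readout,camera,get_calibration,bot
import cv2,numpy as np
print(readout.get_obs())
a=[]
for n in("top","side"):
    im=camera(n); cv2.imwrite(f"pics/{n}0.png",im[:,:,::-1]); c=get_calibration(n);print(n,{k:np.round(v,4).tolist() for k,v in c.items()})
E
```

```text
pics
{'clock': 0.0, 'joint_pos': array([1.14297979e+00, 2.41387756e-01, 3.69656453e-03, 1.33518570e+00,
       7.22047975e-06, 1.57079466e+00]), 'joint_vel': array([-5.70709629e-04, -5.15181424e-05,  4.54865137e-05, -2.14135883e-03,
       -1.51317223e-03,  6.69845238e-04]), 'tau': array([-8.75252954e-04, -3.72318363e+01,  2.52409279e+01,  1.69550499e-02,
       -1.14221889e-04, -3.83684807e-06]), 'eef_pos': array([0.20723821, 0.45449278, 0.30301483]), 'tool_rot': array([ 2.12279778e-01,  9.77208378e-01, -1.01580401e-03, -2.24360150e-04]), 'ft_force': array([-0.13621515,  1.27634036, -0.56482339]), 'ft_torque': array([-0.05126246,  0.04676274,  0.01847953]), 'grip_width': 0.08569085124792908}
top {'fx': 516.0919, 'fy': 516.0919, 'cx': 279.529, 'cy': 222.9656, 'R': [[0.0098, -0.9999, 0.0104], [-0.9878, -0.0113, -0.1555], [0.1556, -0.0088, -0.9878]], 't': [-0.0183, 0.4747, 1.3925]}
side {'fx': 429.061, 'fy': 429.061, 'cx': 278.4706, 'cy': 200.909, 'R': [[0.8611, -0.508, -0.0223], [-0.2629, -0.4072, -0.8747], [0.4352, 0.759, -0.4842]], 't': [-0.3994, 0.2012, 0.8814]}
```

View pics/top0.png

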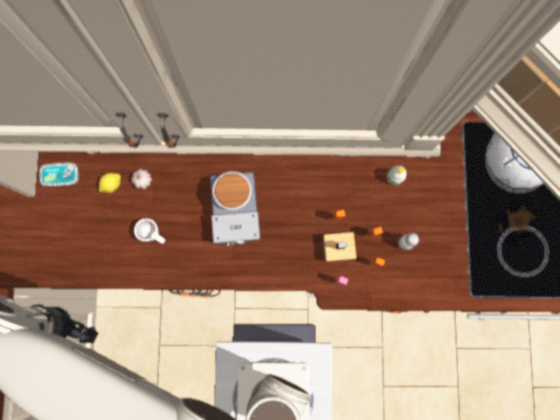

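View pics/side0.png

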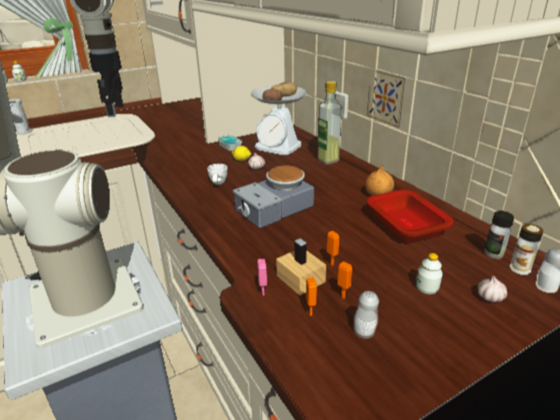

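The top view shows the stand with the black key at (340,246), and the mill at (235,210) with its dial side facing the robot. The orange and pink look-alikes stand at (340,213), (378,231), (380,262) and (343,281). The black-handled one in the wooden stand fits the key. Next I'll get rough positions and the wrist camera geometry.

```bash
cat > h.py <<'E'
import numpy as np,cv2
from workcell import readout,camera,get_calibration,bot
from scipy.spatial.transform import Rotation as Ro
def ray(c,uv,z):
    uv=np.atleast_2d(np.array(uv,float)); R=np.array(c['R']);t=np.array(c['t'])
    d=np.c_[(uv[:,0]-c['cx'])/c['fx'],(uv[:,1]-c['cy'])/c['fy'],np.ones(len(uv))]@R
    o=-R.T@t
    return o+d*((z-o[2])/d[:,2])[:,None]
def proj(c,X):
    p=np.atleast_2d(X)@np.array(c['R']).T+np.array(c['t'])
    return np.c_[c['fx']*p[:,0]/p[:,2]+c['cx'],c['fy']*p[:,1]/p[:,2]+c['cy']]
def state():
    o=readout.get_obs();R=Ro.from_quat(o['tool_rot'])
    return o,o['eef_pos'],R
def shift(target,yaw=None):
    """world target TCP -> tool-axes shift mm; yaw = world angle of tool y axis wanted, tool down -> rotvec"""
    o,p,R=state()
    out=[np.round(R.inv().apply(np.array(target)-p)*1000,1).tolist()]
    if yaw is not None:
        best=None
        for k in(0,np.pi):
            a=yaw+k; y=np.array([np.cos(a),np.sin(a),0]);z=np.array([0,0,-1.]);x=np.cross(y,z)
            v=(R.inv()*Ro.from_matrix(np.c_[x,y,z])).as_rotvec()
            if best is None or np.linalg.norm(v)<np.linalg.norm(best):best=v
        out.append(np.round(best,4).tolist())
    return out
E
python3 - <<'E'
from h import *
im=cv2.imread('pics/top0.png');c=get_calibration('top')
hsv=cv2.cvtColor(im,cv2.COLOR_BGR2HSV)
for n,pts,z in(('key cap',[(341,245)],.097),('stand',[(340,247)],.045),('slot',[(235,227)],.064),('hopper',[(232,190)],.103),('milltop corners',[(212,219),(257,214),(259,240),(214,243)],.064),('looks',[(340,213),(378,231),(380,262),(343,281)],.05),('cup shaker jar',[(146,229),(408,241),(397,175)],.05)):
    print(n,np.round(ray(c,pts,z),3).tolist())
w=get_calibration('wrist');R=np.array(w['R']);o,p,T=state()
cam=-R.T@np.array(w['t']);print('wrist cam in tool',np.round(T.inv().apply(cam-p),4),np.round(T.inv().as_matrix()@R.T,3).tolist(),w['fx'],w['cx'],w['cy'])
print('tool x,y',T.as_matrix()[:,:2].T.round(3))
E
```

```text
key cap [[0.408, -0.176, 0.097]]
stand [[0.409, -0.179, 0.045]]
slot [[0.458, 0.108, 0.064]]
hopper [[0.552, 0.115, 0.103]]
milltop corners [[0.479, 0.171, 0.064], [0.495, 0.049, 0.064], [0.423, 0.042, 0.064], [0.414, 0.163, 0.064]]
looks [[0.503, -0.18, 0.05], [0.454, -0.284, 0.05], [0.369, -0.287, 0.05], [0.316, -0.186, 0.05]]
cup shaker jar [[0.452, 0.352, 0.05], [0.427, -0.365, 0.05], [0.612, -0.34, 0.05]]
wrist cam in tool [ 0.0808  0.0001 -0.0699] [[0.001, -0.95, -0.314], [1.0, 0.001, -0.0], [0.0, -0.314, 0.95]] 376.23343298224995 276.3749926153881 214.44373640103314
tool x,y [[-0.91   0.415 -0.   ]
 [ 0.415  0.91  -0.002]]
```

```bash
python3 -c "
from h import *
print(shift([.40,.10,.28],np.radians(97)))"
```

```text
[[-322.5, -242.6, 23.6], [-0.0019, -0.0005, -0.55]]
```

Call:
{"fn": "send_rows", "kwargs": {
  "moves": [
    [[-322,-243,23],[0,0,-0.55],85],
    [[-322,-243,23],[0,0,-0.55],85],
    [[-322,-243,23],[0,0,-0.55],85],
    [[-322,-243,23],[0,0,-0.55],85],
    [[-322,-243,23],[0,0,-0.55],85],
    [[-322,-243,23],[0,0,-0.55],85],
    [[-322,-243,23],[0,0,-0.55],85],
    [[-322,-243,23],[0,0,-0.55],85],
    [[-322,-243,23],[0,0,-0.55],85],
    [[-322,-243,23],[0,0,-0.55],85],
    [[-322,-243,23],[0,0,-0.55],85],
    [[-322,-243,23],[0,0,-0.55],85]
  ]
}}

```text
clock: 1.1
eef_pos: [0.4, 0.0976, 0.28]
tool_rot: [-0.058, 0.998, -0.001, -0.001]
ft_force: [0.1, 0.1, 0.4]
grip_width: 0.0852
```

```bash
python3 - <<'E'
from h import *
o=readout.get_obs();c=get_calibration('wrist');im=camera('wrist')[:,:,::-1]
print(o['clock'],o['eef_pos'],o['joint_pos'].round(3),o['ft_force'])
import pickle;pickle.dump((c,o),open('mill.pkl','wb'))
cv2.imwrite('pics/wmill.png',im)
E
```

```text
1.1 [0.39999919 0.09758734 0.28003663] [ 0.24   0.081 -0.251  1.241 -0.002  0.124] [0.10651224 0.08365915 0.42265375]
```

View pics/wmill.png

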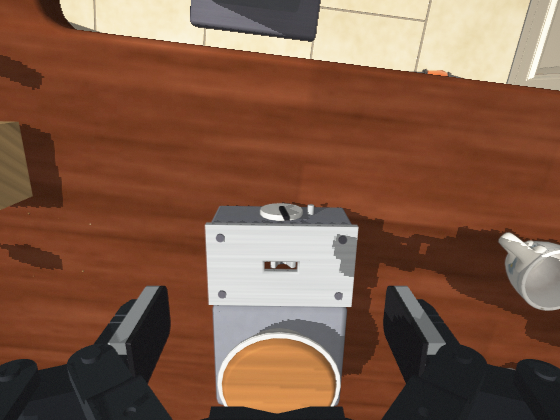

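The wrist view shows the mill top with its slot at (281,266), two teeth visible in the slot, the dial at (281,212) and the pin at (310,210). I'll measure these and enlarge.

```bash
python3 - <<'E'
from h import *
import pickle
c,o=pickle.load(open('mill.pkl','rb'));im=cv2.imread('pics/wmill.png')
hsv=cv2.cvtColor(im,cv2.COLOR_BGR2HSV)
# screws (dark round) & slot inside top plate
g=cv2.cvtColor(im,cv2.COLOR_BGR2GRAY)
m=np.zeros_like(g);m[226:303,212:350]=255
d=((g<150)&(m>0)).astype(np.uint8)
n,l,s,ce=cv2.connectedComponentsWithStats(d)
for i in range(1,n):
    if s[i,4]>15:print(s[i],ce[i].round(1),ray(c,ce[i],.064).round(4))
# slot: row/col extents from gray profile
print(g[255:278:2,258:304:2])
k=cv2.resize(im[195:285,200:365],None,fx=4.6,fy=4.6,interpolation=cv2.INTER_CUBIC)
cv2.imwrite('pics/crop1.png',k)
E
```

```text
[216 234   9   8  58] [220.  237.5] [[0.4382 0.0555 0.064 ]]
[332 234  18  43 516] [342.7 252.5] [[0.4396 0.1572 0.064 ]]
[264 261  34  11 249] [278.9 266.3] [[0.4583 0.1064 0.064 ]]
[218 290   8   8  52] [221.7 293.7] [[0.4898 0.0606 0.064 ]]
[334 292   9   8  50] [338.1 295.4] [[0.4796 0.1602 0.064 ]]
[[225 225 224 226 225 224 224 224 224 224 225 224 223 224 224 224 224 223
  224 224 225 225 225]
 [227 228 227 227 228 227 228 228 228 228 228 228 228 228 227 228 226 227
  227 227 227 227 227]
 [219 219 219 219 219 218 218 218 218 219 219 219 219 219 219 218 219 220
  219 218 219 219 220]
 [220 221 191 143 120 135 129 180 175 140 144 144 145 166 166 168 172 172
  175 175 187 220 220]
 [226 227 205 104  51  50 111 233 219 100 123  77  72 182 196 205 209 212
  170  66 200 224 223]
 [226 226 207 107  48  49  90 228 216  98  46  49  49  49  48 164 207 202
  168  71 212 224 223]
 [225 225 210 105  49  50  76 219 212  54  48  47  49  46  45  49 115 200
  119  72 225 226 225]
 [220 220 206 133 125 125 123 122 109 118 115 116 112 111 107 105 106 102
  102 113 225 221 220]
 [222 222 211 180 181 175 173 173 167 165 166 164 164 162 157 157 153 146
  148 153 226 221 220]
 [219 219 214 210 210 211 215 215 216 218 218 220 220 222 222 224 226 227
  229 229 230 220 220]
 [222 222 222 223 222 222 223 223 222 222 222 222 222 221 223 222 223 221
  222 222 222 222 223]
 [224 223 223 223 222 222 223 223 223 222 223 223 222 223 223 223 223 222
  222 223 223 222 223]]
```

View pics/crop1.png

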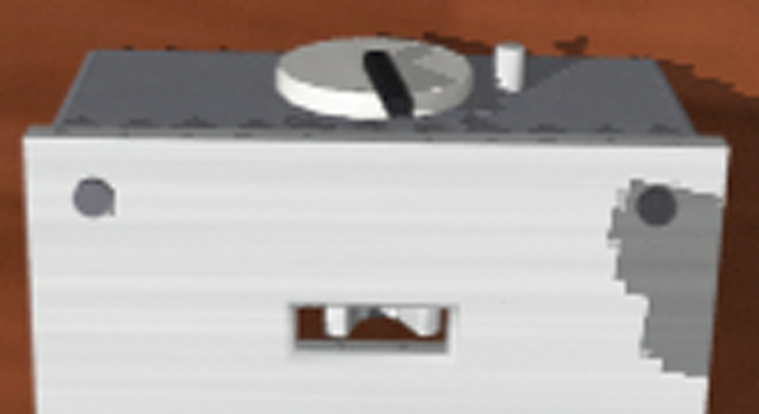

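```bash
python3 - <<'E'
from h import *
import pickle
c,o=pickle.load(open('mill.pkl','rb'))
S=ray(c,[(281.1,266.1)],.064)[0];sc=ray(c,[(220,238),(342.6,239.6),(338.1,295.4),(221.7,293.7)],.064)
print('slot',S,'screw centre',sc.mean(0))
yx=sc[1]+sc[2]-sc[0]-sc[3];xx=sc[2]+sc[3]-sc[0]-sc[1]
print('yaw',np.degrees([np.arctan2(-yx[0],yx[1]),np.arctan2(xx[1],xx[0])]))
psi=np.arctan2(-yx[0]+0,yx[1]);ex=np.array([np.cos(psi),np.sin(psi),0]);ey=np.array([-ex[1],ex[0],0])
cr=lambda p:np.array(p)/4.6+[200,195]
# slot outer corners
for p in[(290,302),(456,303),(450,352),(290,352)]:
    d=ray(c,[cr(p)],.064)[0]-S;print('slotcorner mm',(d@ex*1e3).round(1),(d@ey*1e3).round(1))
for nm,p in(('t1L',(327,308)),('t1R',(350,308)),('t2L',(400,308)),('t2R',(440,308)),('t1Lb',(327,334)),('t1Rb',(346,334)),('t2Rb',(440,332)),('t2Lb',(415,332))):
    for dz in(8,9.5,12):
        d=ray(c,[cr(p)],.064-dz/1e3)[0]-S;print(nm,dz,(d@ex*1e3).round(1),(d@ey*1e3).round(1),end=' | ')
    print()
# pointer: intersect with dial plane x_m=-46
R=np.array(c['R']);C=-R.T@np.array(c['t'])
S0=S.copy();S0[2]=0
for nm,p in(('bar bottom',(373,54)),('bar top',(400,112)),('pin',(510,68)),('dialL',(276,72)),('dialR',(473,72))):
    u=cr(p);dd=R.T@np.array([(u[0]-c['cx'])/c['fx'],(u[1]-c['cy'])/c['fy'],1])
    k=((S0-.046*ex-C)@ex)/(dd@ex);P=C+k*dd-S0;print(nm,'y',(P@ey*1e3).round(1),'z',(P[2]*1e3).round(1))
E
```

```text
slot [0.45786709 0.10815781 0.064     ] screw centre [0.45909429 0.1078906  0.064     ]
yaw [5.87983963 5.60163971]
slotcorner mm -4.8 -15.1
slotcorner mm -5.0 14.9
slotcorner mm 4.8 14.2
slotcorner mm 5.3 -15.1
t1L 8 0.1 -8.5 | t1L 9.5 0.8 -8.5 | t1L 12 2.0 -8.6 | 
t1R 8 0.0 -4.2 | t1R 9.5 0.8 -4.2 | t1R 12 1.9 -4.2 | 
t2L 8 -0.1 5.1 | t2L 9.5 0.6 5.2 | t2L 12 1.8 5.2 | 
t2R 8 -0.2 12.6 | t2R 9.5 0.5 12.7 | t2R 12 1.7 12.8 | 
t1Lb 8 5.5 -8.5 | t1Lb 9.5 6.2 -8.5 | t1Lb 12 7.4 -8.5 | 
t1Rb 8 5.4 -4.9 | t1Rb 9.5 6.1 -4.9 | t1Rb 12 7.4 -4.9 | 
t2Rb 8 4.7 12.7 | t2Rb 9.5 5.5 12.8 | t2Rb 12 6.7 13.0 | 
t2Lb 8 4.8 8.0 | t2Lb 9.5 5.5 8.1 | t2Lb 12 6.8 8.2 | 
bar bottom y -0.7 z 44.4
bar top y 3.5 z 77.3
pin y 24.0 z 51.9
dialL y -18.0 z 56.2
dialR y 17.2 z 54.6
```

```bash
python3 - <<'E'
from h import *
import pickle
c,o=pickle.load(open('mill.pkl','rb'))
psi=np.radians(5.8);ex=np.array([np.cos(psi),np.sin(psi),0]);ey=np.array([-ex[1],ex[0],0]);S=np.array([.4585,.108,0])
for p in[(-37,-62,64),(-37,62,64),(-46,0,32),(-46,0,51),(-46,0,13),(-46,24,32)]:
    print(p,((proj(c,S+(p[0]*ex+p[1]*ey+np.array([0,0,p[2]]))/1e3)[0]-[200,195])*4.6).round(1))
print(shift([.355,-.177,.28]))
E
```

```text
(-37, -62, 64) [ 22.6 133.5]
(-37, 62, 64) [728.7 144.5]
(-46, 0, 32) [374.9  38.2]
(-46, 0, 51) [376.   67.9]
(-46, 0, 13) [373.8  11.5]
(-46, 24, 32) [500.1  40.2]
[[76.8, -268.8, 0.6]]
```

Call:
{"fn": "send_rows", "kwargs": {
  "moves": [
    [[77,-269,0],[0,0,0],85],
    [[77,-269,0],[0,0,0],85],
    [[77,-269,0],[0,0,0],85],
    [[77,-269,0],[0,0,0],85],
    [[77,-269,0],[0,0,0],85],
    [[77,-269,0],[0,0,0],85],
    [[77,-269,0],[0,0,0],85],
    [[77,-269,0],[0,0,0],85],
    [[77,-269,0],[0,0,0],85]
  ]
}}

```text
clock: 1.9
eef_pos: [0.3548, -0.1768, 0.2805]
tool_rot: [-0.059, 0.998, -0.0, -0.001]
ft_force: [0.2, -0.8, -0.6]
grip_width: 0.0849
```

```bash
python3 - <<'E'
from h import *
o=readout.get_obs();c=get_calibration('wrist');im=camera('wrist')[:,:,::-1]
print(o['clock'],o['eef_pos'])
import pickle;pickle.dump((c,o),open('key.pkl','wb'))
cv2.imwrite('pics/wkeyfull.png',im)
u=proj(c,[.41,-.177,.06])[0];print(u)
x,y=int(max(u[0]-110,0)),int(max(u[1]-80,0))
k=cv2.resize(im[y:y+160,x:x+220],None,fx=3.6,fy=3.6,interpolation=cv2.INTER_CUBIC);print(x,y)
cv2.imwrite('pics/wkey.png',k)
E
```

```text
1.9 [ 0.35484726 -0.1768334   0.28052082]
[268.28035854 259.59155663]
158 179
```

View pics/wkey.png

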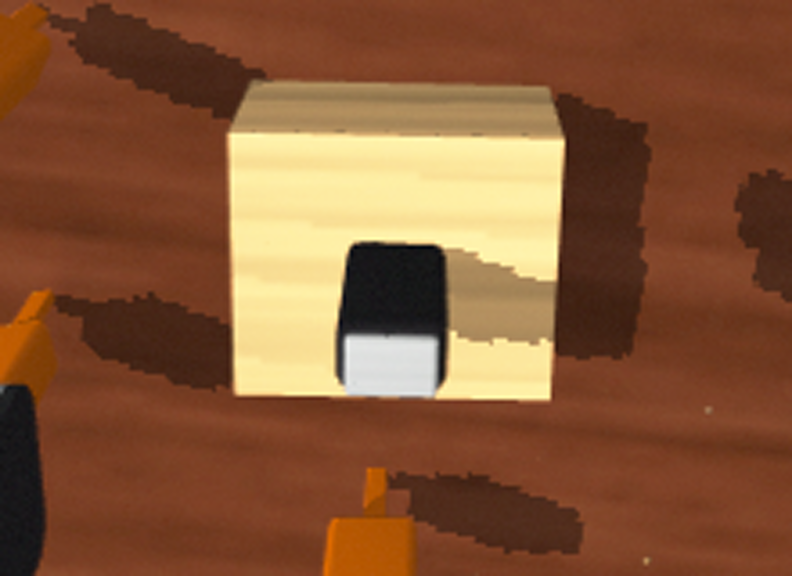

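The crop confirms the black-handled key with its steel cap, at crop (391,365), upright in the pale stand whose top corners are at crop (229,132), (564,135), (551,400) and (234,397). The ones around it are orange decoys.

```bash
python3 - <<'E'
from h import *
import pickle
c,o=pickle.load(open('key.pkl','rb'));im=cv2.imread('pics/wkeyfull.png');hsv=cv2.cvtColor(im,cv2.COLOR_BGR2HSV)
m=((hsv[...,1]<40)&(hsv[...,2]>170)).astype(np.uint8)
n,l,s,ce=cv2.connectedComponentsWithStats(m)
i=l[281,267];print(s[i],ce[i])
cc=ray(c,[ce[i]],.097)[0];print('cap centroid',cc)
r=cv2.minAreaRect(np.argwhere(l==i)[:,::-1].astype(np.float32));print(r,ray(c,cv2.boxPoints(r),.097).round(4).tolist())
k=np.array([(229,132),(564,135),(551,400),(234,397)])/3.6+[158,179]
P=ray(c,k,.045);print('stand',P.round(4).tolist(),P.mean(0))
a=P[1]-P[0]+P[2]-P[3];b=P[3]-P[0]+P[2]-P[1];print('yaw',np.degrees([np.arctan2(-a[0],a[1]),np.arctan2(b[1],b[0])]),np.linalg.norm(a)/2,np.linalg.norm(b)/2)
# handle bottom front edge at shoulder
h=np.array([(349,243),(444,246)])/3.6+[158,179];print('shoulder front edge',ray(c,h,.045).round(4).tolist())
q=np.array([(344,334),(438,335),(437,396),(346,396)])/3.6+[158,179];Q=ray(c,q,.097);print('cap',Q.round(4).tolist(),Q.mean(0))
E
```

```text
[254 272  25  17 402] [265.95522388 280.41791045]
cap centroid [ 0.41004907 -0.1779861   0.097     ]
((266.0, 280.0), (16.0, 24.0), 90.0) [[0.4041, -0.1876, 0.097], [0.402, -0.1698, 0.097], [0.4153, -0.1682, 0.097], [0.4175, -0.1863, 0.097]]
stand [[0.3808, -0.2208, 0.045], [0.3721, -0.1416, 0.045], [0.4427, -0.1343, 0.045], [0.4514, -0.2143, 0.045]] [ 0.41176907 -0.17773564  0.045     ]
yaw [6.23556592 5.59639852] 0.08007897334134995 0.07094674533276264
shoulder front edge [[0.4058, -0.1896, 0.045], [0.4039, -0.1664, 0.045]]
cap [[0.404, -0.188, 0.097], [0.4019, -0.1686, 0.097], [0.4161, -0.1671, 0.097], [0.4183, -0.1861, 0.097]] [ 0.41007421 -0.17743329  0.097     ]
```

```bash
python3 -c "
from h import *
print(shift([.411,-.178,.2],np.radians(96)),shift([.411,-.178,.127],np.radians(96)))"
```

```text
[[-55.6, -8.7, 80.3], [0.0001, -0.0026, 0.0154]] [[-55.8, -8.7, 153.3], [0.0001, -0.0026, 0.0154]]
```

Call:
{"fn": "send_rows", "kwargs": {
  "moves": [
    [[-56,-8.7,40],[0,-0.002,0.015],70],
    [[-56,-8.7,60],[0,-0.002,0.015],60],
    [[-56,-8.7,80],[0,-0.002,0.015],60],
    [[-56,-8.7,80],[0,-0.002,0.015],60],
    [[-56,-8.7,105],[0,-0.002,0.015],60],
    [[-56,-8.7,130],[0,-0.002,0.015],60],
    [[-56,-8.7,145],[0,-0.002,0.015],60],
    [[-56,-8.7,153],[0,-0.002,0.015],60],
    [[-56,-8.7,153],[0,-0.002,0.015],60],
    [[-56,-8.7,153],[0,-0.002,0.015],60]
  ]
}}

```text
clock: 2.78
eef_pos: [0.4117, -0.1773, 0.1283]
tool_rot: [-0.053, 0.999, -0.0, -0.0]
ft_force: [0.1, 0.6, 1.4]
grip_width: 0.06
```

Call:
{"fn": "send_rows", "kwargs": {
  "moves": [
    [[0,0,0],[0,0,0],30],
    [[0,0,0],[0,0,0],20],
    [[0,0,0],[0,0,0],15],
    [[0,0,0],[0,0,0],15],
    [[0,0,0],[0,0,0],15],
    [[0,0,0],[0,0,0],15],
    [[0,0,0],[0,0,0],15],
    [[0,0,0],[0,0,0],15]
  ]
}}

```text
clock: 3.45
eef_pos: [0.4125, -0.1776, 0.1297]
tool_rot: [-0.053, 0.999, -0.0, 0.001]
ft_force: [-0.4, 0.5, 6.8]
grip_width: 0.0233
```

```bash
python3 - <<'E'
from h import *
o,p,R=state();print(o['clock'],p,o['ft_force'].round(2),o['ft_torque'].round(3),o['grip_width'],'tool y yaw',np.degrees(np.arctan2(*R.as_matrix()[[1,0],1])),'tool z',R.as_matrix()[:,2].round(4))
print('up',shift([p[0],p[1],.215],np.radians(96)))
E
```

```text
3.45 [ 0.41250377 -0.17755752  0.12967817] [-0.37  0.52  6.81] [0.197 0.143 0.009] 0.023267669518731778 tool y yaw 96.10280844447298 tool z [ 2.6e-03 -7.0e-04 -1.0e+00]
up [[-0.2, -0.1, -85.3], [-0.0009, 0.0025, 0.0018]]
```

Call:
{"fn": "send_rows", "kwargs": {
  "moves": [
    [[0,0,-10],[0,0,0],15],
    [[0,0,-25],[0,0,0],15],
    [[0,0,-50],[0,0,0],15],
    [[0,0,-80],[0,0,0],15],
    [[0,0,-110],[0,0,0],15],
    [[0,0,-110],[0,0,0],15],
    [[0,0,-110],[0,0,0],15],
    [[0,0,-110],[0,0,0],15]
  ]
}}

```text
clock: 4.12
eef_pos: [0.4118, -0.1774, 0.2392]
tool_rot: [-0.053, 0.999, -0.0, 0.001]
ft_force: [-0.6, 0.7, -0.4]
grip_width: 0.0231
```

```bash
python3 - <<'E'
from h import *
o,p,R=state();c=get_calibration('wrist');im=camera('wrist')[:,:,::-1].copy()
print(o['clock'],p,o['ft_force'].round(2),o['grip_width'])
import pickle;pickle.dump((c,o),open('held.pkl','wb'));cv2.imwrite('pics/held0.png',im)
T=lambda v:proj(c,p+R.apply(np.array(v)/1e3))[0].round(1)
for v in[(0,0,84.7),(2,-3,116.7),(2,3,116.7),(8,-12,84.7),(8,12,84.7),(8,-12,32.7),(8,12,32.7)]:print(v,T(v))
cv2.imwrite('pics/held.png',cv2.resize(im[250:400,180:380],None,fx=4,fy=4,interpolation=cv2.INTER_CUBIC))
E
```

```text
4.1167 [ 0.4117516  -0.17739876  0.23923087] [-0.57  0.69 -0.38] 0.023056802483590065
(0, 0, 84.7) [276.  276.1]
(2, -3, 116.7) [270.5 244.8]
(2, 3, 116.7) [281.6 244.8]
(8, -12, 84.7) [249.4 260.2]
(8, 12, 84.7) [302.6 260.2]
(8, -12, 32.7) [238.2 330. ]
(8, 12, 32.7) [313.4 330. ]
```

View pics/held.png

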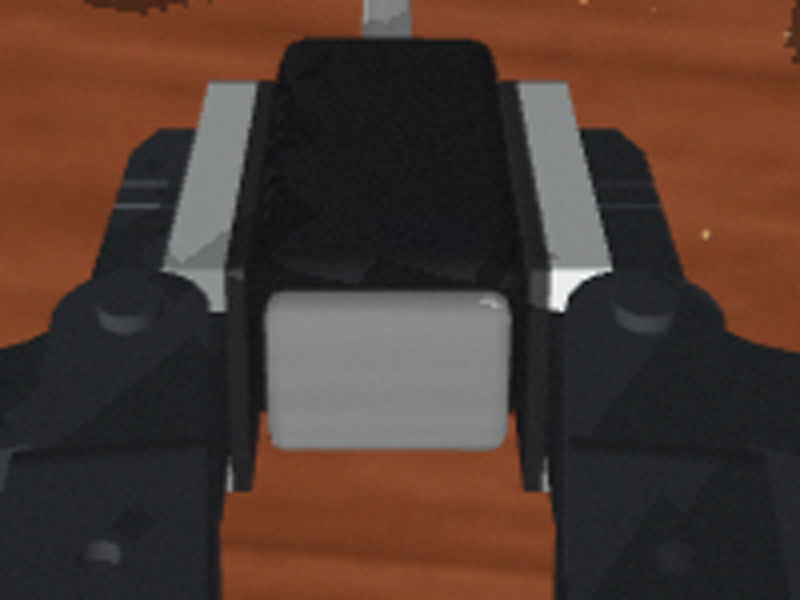

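```bash
python3 - <<'E'
from h import *
import pickle
c,o=pickle.load(open('held.pkl','rb'));im=cv2.imread('pics/held0.png');hsv=cv2.cvtColor(im,cv2.COLOR_BGR2HSV)
print(hsv[232:262,277].tolist())
m=(hsv[...,1]<60)&(hsv[...,2]>90)
for r in range(238,262,2):
    k=np.where(m[r,255:300])[0]+255
    print(r,k.min() if len(k) else None,k.max() if len(k) else None)
o,p,R=state()
print('tool yaw',np.degrees(np.arctan2(*R.as_matrix()[[1,0],1]))-90)
psi=np.radians(5.8);ex=np.array([np.cos(psi),np.sin(psi),0]);ey=np.array([-ex[1],ex[0],0]);S=np.array([.4584,.108,0])
for ym,z in((2.0,.215),(2.0,.190)):
    print(ym,z,shift(S+ey*ym/1e3+[0,0,z],np.radians(95.8)))
E
```

```text
[[24, 95, 253], [24, 94, 253], [24, 94, 253], [23, 93, 253], [24, 93, 253], [24, 92, 253], [24, 94, 253], [24, 95, 252], [24, 94, 253], [24, 91, 253], [17, 86, 219], [90, 2, 127], [105, 4, 128], [120, 4, 129], [90, 6, 128], [100, 6, 127], [90, 4, 126], [75, 4, 126], [60, 4, 127], [60, 2, 127], [0, 0, 127], [45, 4, 127], [30, 2, 124], [30, 5, 104], [150, 2, 103], [0, 0, 103], [30, 3, 101], [150, 4, 60], [150, 31, 25], [105, 19, 27]]
238 None None
240 None None
242 None None
244 271 281
246 271 281
248 271 281
250 271 281
252 271 281
254 271 282
256 271 282
258 271 282
260 None None
tool yaw 6.09375251032651
2.0 0.215 [[-77.0, 280.6, 23.6], [0.0002, 0.0005, 0.0051]]
2.0 0.19 [[-77.0, 280.6, 48.6], [0.0002, 0.0005, 0.0051]]
```

Call:
{"fn": "send_rows", "kwargs": {
  "moves": [
    [[-77.5,280.6,0],[0,0,0.005],15],
    [[-77.5,280.6,0],[0,0,0.005],15],
    [[-77.5,280.6,0],[0,0,0.005],15],
    [[-77.5,280.6,0],[0,0,0.005],15],
    [[-77.5,280.6,0],[0,0,0.005],15],
    [[-77.5,280.6,0],[0,0,0.005],15],
    [[-77.5,280.6,10],[0,0,0.005],15],
    [[-77.5,280.6,23],[0,0,0.005],15],
    [[-77.5,280.6,36],[0,0,0.005],15],
    [[-77.5,280.6,46],[0,0,0.005],15],
    [[-77.5,280.6,46],[0,0,0.005],15],
    [[-77.5,280.6,46],[0,0,0.005],15]
  ]
}}

```text
clock: 5.17
eef_pos: [0.4573, 0.1098, 0.1909]
tool_rot: [-0.051, 0.999, -0.0, -0.002]
ft_force: [0.8, -0.6, -0.6]
grip_width: 0.0229
```

```bash
cat > m.py <<'E'
from h import *
psi=np.radians(5.8);ex=np.array([np.cos(psi),np.sin(psi),0]);ey=np.array([-ex[1],ex[0],0]);S=np.array([.4584,.108,0])
def rep():
    o,p,R=state();d=p-S
    print('t',round(o['clock'],2),'mill xy mm',(d@ex*1e3).round(2),(d@ey*1e3).round(2),'tip depth',((.064-(p[2]-.1167))*1e3).round(2),'F mill',[(o['ft_force']@e).round(2) for e in(ex,ey,[0,0,1])],'T',o['ft_torque'].round(3),'yaw',(np.degrees(np.arctan2(*R.as_matrix()[[1,0],1]))-90).round(2),'zt',R.as_matrix()[:2,2].round(4),o['grip_width'].round(4))
    return o,p,R
def to(x,y,depth): return shift(S+(ex*x+ey*y)/1e3+[0,0,.064+.1167-depth/1e3],np.radians(95.8))
E
python3 - <<'E'
from m import *
o,p,R=rep();c=get_calibration('wrist');im=camera('wrist')[:,:,::-1].copy()
cv2.imwrite('pics/abv0.png',im)
u=proj(c,S+[0,0,.064])[0].round(1);print('slot pred',u,'tip',proj(c,p+R.apply([.002,0,.1167]))[0].round(1))
x,y=int(u[0])-100,int(u[1])-90
cv2.imwrite('pics/abv.png',cv2.resize(im[y:y+150,x:x+200],None,fx=4,fy=4,interpolation=cv2.INTER_CUBIC));print(x,y)
E
```

```text
Traceback (most recent call last):
  File "m.py", line 5, in rep
    print('t',round(o['clock'],2),'mill xy mm',(d@ex*1e3).round(2),(d@ey*1e3).round(2),'tip depth',((.064-(p[2]-.1167))*1e3).round(2),'F mill',[(o['ft_force']@e).round(2) for e in(ex,ey,[0,0,1])],'T',o['ft_torque'].round(3),'yaw',(np.degrees(np.arctan2(*R.as_matrix()[[1,0],1]))-90).round(2),'zt',R.as_matrix()[:2,2].round(4),o['grip_width'].round(4))
                                                                                                                                                                                                                                                                                                                                      ^^^^^^^^^^^^^^^^^^^^^
AttributeError: 'float' object has no attribute 'round'
```

```bash
sed -i "s/,o\['grip_width'\].round(4))/,round(float(o['grip_width']),4))/" m.py
python3 - <<'E'
from m import *
o,p,R=rep();c=get_calibration('wrist');im=camera('wrist')[:,:,::-1].copy()
cv2.imwrite('pics/abv0.png',im)
u=proj(c,S+[0,0,.064])[0].round(1);print('slot pred',u,'tip',proj(c,p+R.apply([.002,0,.1167]))[0].round(1))
x,y=int(u[0])-100,int(u[1])-90
cv2.imwrite('pics/abv.png',cv2.resize(im[y:y+150,x:x+200],None,fx=4,fy=4,interpolation=cv2.INTER_CUBIC));print(x,y)
E
```

```text
t 5.17 mill xy mm -0.87 1.9 tip depth -10.16 F mill [np.float64(0.71), np.float64(-0.64), np.float64(-0.6)] T [0.038 0.003 0.043] yaw 5.81 zt [-0.004  -0.0009] 0.0229
slot pred [272.8 243.3] tip [276.  244.8]
172 153
```

View pics/abv.png

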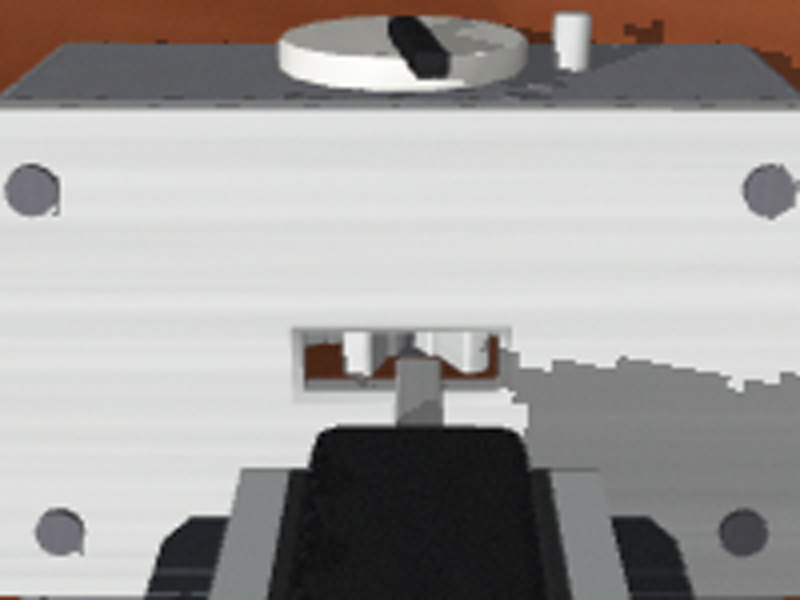

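```bash
python3 - <<'E'
from m import *
c=get_calibration('wrist');o,p,R=state()
t=ray(c,[(276.75,242.5)],p[2]-.1167)[0]-S
s=np.array([(292,327),(511,327),(511,402),(292,402)])/4+[172,153]
s=ray(c,s,.064)-S
print('tip front edge mill',t@ex*1e3,t@ey*1e3);print('slot',(s@ex*1e3).round(1),(s@ey*1e3).round(1))
print(to(0,2,5),to(0,2,15))
E
```

```text
tip front edge mill -3.6510390117722213 2.1828893604424784
slot [-3.8 -3.8  7.7  7.7] [-15.7  15.1  15.4 -16. ]
[[-0.1, 0.2, 16.1], [-0.0001, -0.0018, -0.0001]] [[-0.1, 0.2, 26.1], [-0.0001, -0.0018, -0.0001]]
```

```bash
python3 - <<'E'
from m import *
c=get_calibration('wrist')
s=np.array([(32,190),(769,190),(743,532),(60,532),(12,104),(795,104)])/4+[172,153]
s=ray(c,s,.064)-S
print((s@ex*1e3).round(1),(s@ey*1e3).round(1),s[:4].mean(0)@ex,s[:4].mean(0)@ey)
im=cv2.imread('pics/abv0.png');g=cv2.cvtColor(im,cv2.COLOR_BGR2GRAY)
print(g[228:258,262].tolist());print(g[228:258,250].tolist());print(g[228:258,291].tolist())
print(np.round((ray(c,[(262,r) for r in range(230,256)],.064)-S)@ex*1e3,1).tolist())
E
```

```text
[-23.8 -23.9  28.6  28.7 -35.8 -35.9] [-50.7  50.   50.  -50.8 -52.5  52.6] 0.0023976920285934747 -0.00036266995589953567
[226, 227, 223, 219, 217, 216, 199, 156, 220, 230, 231, 227, 226, 226, 225, 226, 227, 225, 145, 110, 98, 100, 143, 199, 204, 207, 217, 218, 220, 221]
[226, 227, 223, 220, 216, 215, 200, 152, 135, 126, 123, 67, 44, 47, 47, 46, 48, 47, 48, 68, 120, 121, 141, 197, 201, 202, 217, 219, 220, 221]
[227, 226, 222, 218, 218, 215, 200, 169, 186, 180, 183, 181, 174, 176, 176, 177, 176, 170, 63, 71, 121, 123, 147, 208, 219, 225, 223, 217, 221, 222]
[-6.6, -6.0, -5.4, -4.8, -4.2, -3.6, -3.0, -2.4, -1.8, -1.2, -0.6, 0.0, 0.6, 1.2, 1.9, 2.5, 3.1, 3.7, 4.3, 4.9, 5.6, 6.2, 6.8, 7.4, 8.0, 8.7]
```

Call:
{"fn": "send_rows", "kwargs": {
  "moves": [
    [[-3,0.3,3],[0,-0.002,0],15],
    [[-3,0.3,8],[0,-0.002,0],15],
    [[-3,0.3,8],[0,-0.002,0],15],
    [[-3,0.3,8],[0,-0.002,0],15]
  ]
}}

```text
clock: 5.55
eef_pos: [0.461, 0.1102, 0.1837]
tool_rot: [-0.05, 0.999, -0.0, -0.0]
ft_force: [0.1, 0.3, -0.8]
grip_width: 0.0233
```

```bash
python3 - <<'E'
from m import *
o,p,R=rep();c=get_calibration('wrist');im=camera('wrist')[:,:,::-1].copy()
cv2.imwrite('pics/abv1.png',im)
g=cv2.cvtColor(im,cv2.COLOR_BGR2GRAY)
u=proj(c,p+R.apply([.002,0,.1167]))[0];print('tip pred',u)
u=u.astype(int)
print('rows from',u[1]-22)
for dc in(-26,-20,-14,-9,0,2,9):print(dc,g[u[1]-22:u[1]+14,u[0]+dc].tolist())
x,y=u[0]-65,u[1]-60
cv2.imwrite('pics/abv1c.png',cv2.resize(im[y:y+97,x:x+130],None,fx=6,fy=6,interpolation=cv2.INTER_CUBIC));print(x,y)
E
```

```text
t 5.55 mill xy mm 2.76 1.88 tip depth -2.98 F mill [np.float64(0.11), np.float64(0.27), np.float64(-0.81)] T [ 0.043 -0.005 -0.002] yaw 5.77 zt [-0.0002 -0.0002] 0.0233
tip pred [276.05778337 244.79671532]
rows from 222
-26 [217, 218, 221, 223, 224, 223, 218, 214, 212, 211, 182, 148, 124, 122, 121, 52, 43, 47, 46, 45, 45, 45, 46, 56, 119, 119, 121, 173, 195, 199, 204, 213, 214, 218, 218, 220]
-20 [218, 216, 221, 223, 223, 222, 218, 215, 213, 210, 181, 147, 135, 135, 120, 76, 77, 77, 56, 55, 53, 55, 52, 53, 120, 118, 122, 175, 197, 199, 207, 214, 215, 217, 219, 220]
-14 [218, 219, 222, 223, 224, 222, 219, 215, 213, 211, 180, 153, 222, 222, 222, 221, 219, 217, 219, 220, 222, 222, 217, 116, 100, 97, 122, 177, 199, 201, 210, 215, 216, 218, 219, 220]
-9 [218, 220, 223, 224, 224, 221, 217, 216, 212, 210, 180, 149, 98, 97, 96, 97, 96, 97, 92, 77, 48, 50, 47, 55, 121, 117, 123, 176, 200, 204, 213, 213, 217, 218, 218, 219]
0 [219, 220, 221, 224, 223, 222, 216, 214, 212, 210, 180, 159, 199, 198, 197, 191, 85, 66, 52, 49, 87, 123, 122, 121, 121, 121, 121, 121, 120, 121, 121, 117, 97, 99, 97, 98]
2 [218, 220, 221, 224, 225, 221, 218, 214, 212, 210, 180, 163, 207, 207, 207, 207, 206, 125, 46, 49, 87, 120, 121, 121, 121, 118, 121, 119, 119, 119, 117, 98, 99, 100, 100, 99]
9 [218, 218, 222, 224, 224, 222, 217, 213, 212, 210, 180, 168, 200, 200, 202, 201, 200, 198, 195, 199, 136, 54, 45, 51, 96, 98, 120, 170, 122, 123, 132, 214, 216, 219, 218, 220]
211 184
```

View pics/abv1c.png

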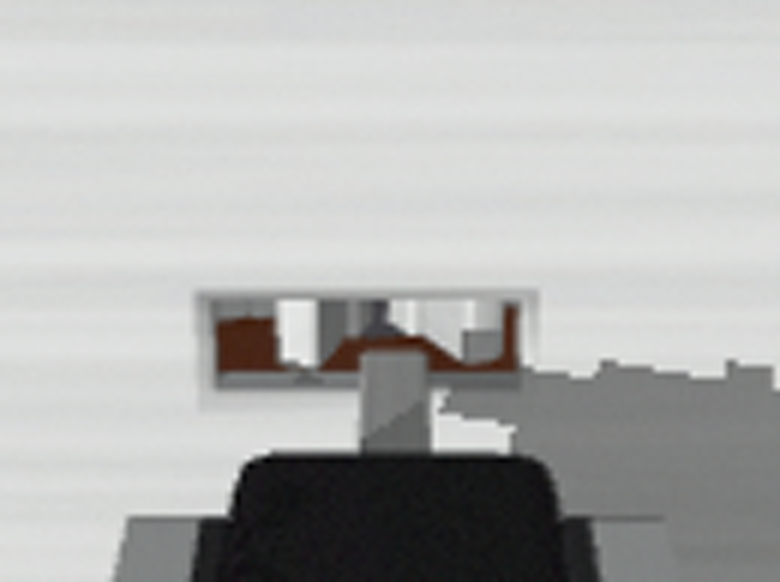

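Call:
{"fn": "send_rows", "kwargs": {
  "moves": [
    [[0.7,-0.5,2],[0,0,0],15],
    [[0.7,-0.5,4],[0,0,0],15],
    [[0.7,-0.5,6],[0,0,0],15],
    [[0.7,-0.5,6],[0,0,0],15]
  ]
}}

```text
clock: 5.93
eef_pos: [0.4601, 0.1095, 0.1774]
tool_rot: [-0.05, 0.999, -0.0, -0.0]
ft_force: [0.6, -0.7, -1.3]
grip_width: 0.0232
```

```bash
sed -i 's/S=np.array(\[.4584,.108,0\])/S=np.array([.4584,.108,0])+.002*ex-.0006*ey/' m.py; python3 -c "
from m import *
rep();print(to(0,2,9),to(0,2,15))"
```

```text
t 5.93 mill xy mm -0.14 1.96 tip depth 3.26 F mill [np.float64(0.56), np.float64(-0.8), np.float64(-1.32)] T [ 0.    -0.034  0.025] yaw 5.77 zt [-0.0005 -0.0003] 0.0232
[[-0.1, 0.0, 5.7], [-0.0002, -0.0005, -0.0006]] [[-0.1, 0.0, 11.7], [-0.0002, -0.0005, -0.0006]]
```

Call:
{"fn": "send_rows", "kwargs": {
  "moves": [
    [[0,0,3],[0,0,0],15],
    [[0,0,6],[0,0,0],15],
    [[0,0,6],[0,0,0],15]
  ]
}}

```text
clock: 6.18
eef_pos: [0.4596, 0.1095, 0.1707]
tool_rot: [-0.05, 0.999, -0.0, -0.001]
ft_force: [0.1, 0.7, -0.9]
grip_width: 0.0234
```

Call:
{"fn": "send_rows", "kwargs": {
  "moves": [
    [[0,0,2],[0,0,0],15],
    [[0,0,4],[0,0,0],15],
    [[0,0,5.5],[0,0,0],15],
    [[0,0,5.5],[0,0,0],15]
  ]
}}

```text
clock: 6.52
eef_pos: [0.4594, 0.1094, 0.1648]
tool_rot: [-0.05, 0.999, -0.0, -0.001]
ft_force: [-0.3, 0.4, -0.5]
grip_width: 0.0232
```

```bash
python3 -c "
from m import *
rep()"
```

```text
t 6.52 mill xy mm -0.83 1.92 tip depth 15.9 F mill [np.float64(-0.3), np.float64(0.47), np.float64(-0.5)] T [-0.057  0.028  0.018] yaw 5.77 zt [-0.0025 -0.0007] 0.0232
```

Call:
{"fn": "send_rows", "kwargs": {
  "moves": [
    [[-0.4,1,0],[0,0,0],15],
    [[-0.8,2,-0.5],[0,0,0],15],
    [[-0.8,3,-0.5],[0,0,0],15],
    [[-0.8,4,-0.5],[0,0,0],15],
    [[-0.8,5,-0.5],[0,0,0],15]
  ]
}}

```text
clock: 6.93
eef_pos: [0.4598, 0.1134, 0.1653]
tool_rot: [-0.05, 0.999, -0.002, -0.001]
ft_force: [0.5, -4.8, -1.0]
grip_width: 0.0235
```

```bash
python3 -c "
from m import *
rep()"
```

```text
t 6.93 mill xy mm -0.03 5.81 tip depth 15.41 F mill [np.float64(0.01), np.float64(-4.83), np.float64(-1.02)] T [-1.437 -0.137  0.03 ] yaw 5.73 zt [-0.002  -0.0043] 0.0235
```

Call:
{"fn": "send_rows", "kwargs": {
  "moves": [
    [[0,1.5,0],[0,0,0],15],
    [[0,2.5,0],[0,0,0],15],
    [[0,3.5,0],[0,0,0],15],
    [[0,4.5,0],[0,0,0],15],
    [[0,5.3,0],[0,0,0],15]
  ]
}}

```text
clock: 7.35
eef_pos: [0.4594, 0.118, 0.1654]
tool_rot: [-0.05, 0.999, -0.003, -0.001]
ft_force: [0.2, -4.4, 0.9]
grip_width: 0.0235
```

```bash
python3 -c "
from m import *
rep();print(to(0,10.3,15))"
```

```text
t 7.35 mill xy mm 0.02 10.42 tip depth 15.32 F mill [np.float64(-0.22), np.float64(-4.43), np.float64(0.87)] T [-1.236e+00 -1.420e-01  1.000e-03] yaw 5.69 zt [-0.0016 -0.0063] 0.0235
[[0.0, -0.1, -0.3], [-0.0061, -0.0022, -0.0019]]
```

Call:
{"fn": "send_rows", "kwargs": {
  "moves": [
    [[0,-1,0],[0,0,0],15],
    [[0,-1,-8],[0,0,0],15],
    [[0,-1,-16],[0,0,0],15],
    [[0,-1,-20],[-0.006,-0.002,0],15],
    [[0,-10,-20],[-0.006,-0.002,0],15],
    [[0,-18.4,-20],[-0.006,-0.002,0],15],
    [[0,-18.4,-20],[-0.006,-0.002,0],15],
    [[0,-18.4,-17],[-0.006,-0.002,0],15],
    [[0,-18.4,-12],[-0.006,-0.002,0],15],
    [[0,-18.4,-8],[-0.006,-0.002,0],15],
    [[0,-18.4,-8],[-0.006,-0.002,0],15]
  ]
}}

```text
clock: 8.27
eef_pos: [0.4604, 0.0996, 0.1721]
tool_rot: [-0.05, 0.999, -0.0, -0.001]
ft_force: [0.2, -0.0, -0.7]
grip_width: 0.0233
```

```bash
python3 -c "
from m import *
rep();print(to(0,-8,15))"
```

```text
t 8.27 mill xy mm -0.88 -7.95 tip depth 8.62 F mill [np.float64(0.17), np.float64(-0.03), np.float64(-0.74)] T [-0.022  0.012 -0.002] yaw 5.7 zt [-0.0028 -0.0006] 0.0233
[[-0.9, -0.0, 6.4], [-0.0003, -0.0028, -0.0018]]
```

Call:
{"fn": "send_rows", "kwargs": {
  "moves": [
    [[-0.9,0,3],[0,-0.002,0],15],
    [[-0.9,0,6.4],[0,-0.002,0],15],
    [[-0.9,0,6.4],[0,-0.002,0],15],
    [[-0.9,1.5,6.4],[0,-0.002,0],15],
    [[-0.9,3,6.4],[0,-0.002,0],15],
    [[-0.9,4.5,6.4],[0,-0.002,0],15],
    [[-0.9,6,6.4],[0,-0.002,0],15],
    [[-0.9,7.5,6.4],[0,-0.002,0],15],
    [[-0.9,9,6.4],[0,-0.002,0],15]
  ]
}}

```text
clock: 9.02
eef_pos: [0.4602, 0.1077, 0.1656]
tool_rot: [-0.049, 0.999, -0.002, -0.001]
ft_force: [0.1, -5.4, -2.3]
grip_width: 0.0232
```

```bash
python3 -c "
from m import *
rep();print(to(0,10.4,15.4))"
```

```text
t 9.02 mill xy mm -0.27 0.1 tip depth 15.12 F mill [np.float64(-0.44), np.float64(-5.43), np.float64(-2.3)] T [-1.475 -0.066 -0.041] yaw 5.65 zt [-0.001  -0.0036] 0.0232
[[-0.2, 10.3, 0.2], [-0.0034, -0.0013, -0.0026]]
```

Call:
{"fn": "send_rows", "kwargs": {
  "moves": [
    [[0,1.8,0],[0,0,0],15],
    [[0,3.3,0],[0,0,0],15],
    [[0,4.8,0],[0,0,0],15],
    [[0,6.3,0],[0,0,0],15],
    [[0,7.8,0],[0,0,0],15],
    [[0,9.3,0],[0,0,0],15],
    [[0,10.8,0],[0,0,0],15],
    [[0,10.8,0],[0,0,0],15]
  ]
}}

```text
clock: 9.68
eef_pos: [0.4594, 0.1183, 0.166]
tool_rot: [-0.049, 0.999, -0.002, -0.0]
ft_force: [0.3, -3.9, 0.7]
grip_width: 0.0232
```

```bash
python3 -c "
from m import *
rep()"
```

```text
t 9.68 mill xy mm 0.05 10.74 tip depth 14.71 F mill [np.float64(-0.13), np.float64(-3.86), np.float64(0.72)] T [-0.98  -0.028  0.002] yaw 5.64 zt [ 0.     -0.0043] 0.0232
```

Call:
{"fn": "send_rows", "kwargs": {
  "moves": [
    [[0,-1,0],[0,0,0],15],
    [[0,-1,-8],[0,0,0],15],
    [[0,-1,-16],[0,0,0],15],
    [[0,-1,-20],[-0.004,0,0],15],
    [[0,-10,-20],[-0.004,0,0],15],
    [[0,-18.7,-20],[-0.004,0,0],15],
    [[0,-18.7,-20],[-0.004,0,0],15],
    [[0,-18.7,-17],[-0.004,0,0],15],
    [[-0.5,-18.7,-12],[-0.004,0,0],15],
    [[-0.5,-18.7,-8],[-0.004,0,0],15],
    [[-0.5,-18.7,-8],[-0.004,0,0],15]
  ]
}}

```text
clock: 10.6
eef_pos: [0.4609, 0.0997, 0.1726]
tool_rot: [-0.049, 0.999, -0.0, -0.002]
ft_force: [-0.5, -0.3, -1.0]
grip_width: 0.0235
```

```bash
python3 -c "
from m import *
rep();print(to(0,-8,15))"
```

```text
t 10.6 mill xy mm -0.32 -7.93 tip depth 8.07 F mill [np.float64(-0.53), np.float64(-0.2), np.float64(-1.01)] T [-0.009  0.013  0.005] yaw 5.65 zt [-0.003  -0.0008] 0.0235
[[-0.3, -0.1, 6.9], [-0.0005, -0.003, -0.0025]]
```

Call:
{"fn": "send_rows", "kwargs": {
  "moves": [
    [[-0.3,0,3],[0,-0.003,0],15],
    [[-0.3,0,6.9],[0,-0.003,0],15],
    [[-0.3,0,6.9],[0,-0.003,0],15],
    [[-0.3,1.5,6.9],[0,-0.003,0],15],
    [[-0.3,3,6.9],[0,-0.003,0],15],
    [[-0.3,4.5,6.9],[0,-0.003,0],15],
    [[-0.3,5.5,6.9],[0,-0.003,0],15]
  ]
}}

```text
clock: 11.18
eef_pos: [0.4604, 0.1044, 0.1656]
tool_rot: [-0.049, 0.999, -0.002, -0.0]
ft_force: [-0.8, -4.9, -1.3]
grip_width: 0.0232
```

Call:
{"fn": "send_rows", "kwargs": {
  "moves": [
    [[0,1.5,0],[0,0,0],15],
    [[0,2.2,0],[0,0,0],15],
    [[0,2.9,0],[0,0,0],15]
  ]
}}

```text
clock: 11.43
eef_pos: [0.4602, 0.1066, 0.1657]
tool_rot: [-0.049, 0.999, -0.003, -0.0]
ft_force: [0.3, -5.6, -1.2]
grip_width: 0.0235
```

```bash
python3 -c "
from m import *
rep()"
```

```text
t 11.43 mill xy mm -0.39 -0.96 tip depth 15.04 F mill [np.float64(-0.26), np.float64(-5.63), np.float64(-1.15)] T [-1.386 -0.022  0.074] yaw 5.59 zt [-0.0002 -0.0053] 0.0235
```

Call:
{"fn": "send_rows", "kwargs": {
  "moves": [
    [[0,1.6,0],[0,0,0],15],
    [[0,2.3,0],[0,0,0],15],
    [[0,2.9,0],[0,0,0],15]
  ]
}}

```text
clock: 11.68
eef_pos: [0.4599, 0.1088, 0.1657]
tool_rot: [-0.049, 0.999, -0.004, -0.0]
ft_force: [0.5, -5.2, -2.0]
grip_width: 0.0232
```

Call:
{"fn": "send_rows", "kwargs": {
  "moves": [
    [[0,1.6,0],[0,0,0],15],
    [[0,2.3,0],[0,0,0],15],
    [[0,2.9,0],[0,0,0],15]
  ]
}}

```text
clock: 11.93
eef_pos: [0.4597, 0.1107, 0.1657]
tool_rot: [-0.048, 0.999, -0.005, 0.0]
ft_force: [1.5, -6.2, -1.5]
grip_width: 0.0231
```

```bash
python3 - <<'E'
from m import *
rep();c=get_calibration('wrist');im=camera('wrist')[:,:,::-1].copy()
cv2.imwrite('pics/d0.png',im)
u=proj(c,S+[0,0,.064]-.037*ex)[0].astype(int);print(u)
cv2.imwrite('pics/d.png',cv2.resize(im[max(u[1]-60,0):u[1]+40,u[0]-80:u[0]+80],None,fx=4.5,fy=4.5,interpolation=cv2.INTER_CUBIC))
E
```

```text
t 11.93 mill xy mm -0.39 3.14 tip depth 14.98 F mill [np.float64(0.91), np.float64(-6.32), np.float64(-1.48)] T [-1.83  -0.115  0.01 ] yaw 5.52 zt [ 0.0007 -0.0107] 0.0231
[271 189]
```

View pics/d.png

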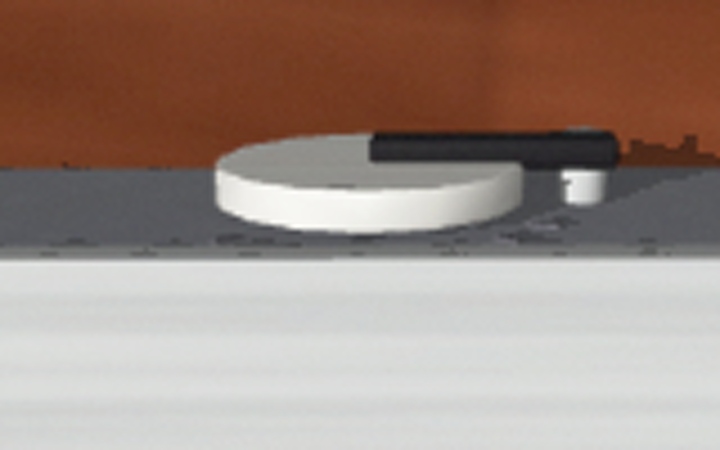

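The pointer bar is now horizontal, crop (370-615,148), and lies at the stop pin (582,185). Next is pressing home in force-checked steps.

Call:
{"fn": "send_rows", "kwargs": {
  "moves": [
    [[0,1.6,0],[0,0,0],15],
    [[0,2.2,0],[0,0,0],15],
    [[0,2.8,0],[0,0,0],15],
    [[0,2.8,0],[0,0,0],15]
  ]
}}

```text
clock: 12.32
eef_pos: [0.4596, 0.1116, 0.1657]
tool_rot: [-0.048, 0.999, -0.008, 0.0]
ft_force: [1.0, -9.1, -1.4]
grip_width: 0.0234
```

```bash
python3 -c "
from m import *
rep()"
```

```text
t 12.32 mill xy mm -0.41 4.07 tip depth 14.98 F mill [np.float64(0.07), np.float64(-9.1), np.float64(-1.45)] T [-2.362 -0.28   0.   ] yaw 5.45 zt [ 0.0014 -0.0164] 0.0234
```

Call:
{"fn": "send_rows", "kwargs": {
  "moves": [
    [[0,2.0,0],[-0.006,0,0],15],
    [[0,2.5,0],[-0.0075,0,0],15],
    [[0,2.9,0],[-0.009,0,0],15],
    [[0,2.9,0],[-0.009,0,0],15],
    [[0,2.9,0],[-0.009,0,0],15]
  ]
}}

```text
clock: 12.73
eef_pos: [0.4596, 0.1117, 0.1657]
tool_rot: [-0.047, 0.999, -0.008, 0.0]
ft_force: [0.8, -11.5, -1.5]
grip_width: 0.0237
```

```bash
python3 -c "
from m import *
rep()"
```

```text
t 12.73 mill xy mm -0.46 4.17 tip depth 15.01 F mill [np.float64(-0.34), np.float64(-11.57), np.float64(-1.46)] T [-2.934 -0.323  0.011] yaw 5.34 zt [ 0.0015 -0.0153] 0.0237
```

Call:
{"fn": "send_rows", "kwargs": {
  "moves": [
    [[0,3.2,0],[-0.01,0,0],15],
    [[0,3.7,0],[-0.0115,0,0],15],
    [[0,3.7,0],[-0.0115,0,0],15],
    [[0,3.7,0],[-0.0115,0,0],15]
  ]
}}

```text
clock: 13.07
eef_pos: [0.4595, 0.1118, 0.1657]
tool_rot: [-0.045, 0.999, -0.007, 0.001]
ft_force: [0.8, -13.3, -0.5]
grip_width: 0.0232
```

Call:
{"fn": "send_rows", "kwargs": {
  "moves": [
    [[0,3.7,0],[-0.0115,0,0],15],
    [[0,3.7,0],[-0.0115,0,0],15],
    [[0,3.7,0],[-0.0115,0,0],15],
    [[0,3.7,0],[-0.0115,0,0],15]
  ]
}}

```text
clock: 13.4
eef_pos: [0.4595, 0.1117, 0.1656]
tool_rot: [-0.044, 0.999, -0.007, 0.001]
ft_force: [1.1, -14.5, -1.1]
grip_width: 0.0233
```

Call:
{"fn": "send_rows", "kwargs": {
  "moves": [
    [[0,3.9,0],[-0.0118,0,0],15],
    [[0,3.9,0],[-0.0118,0,0],15],
    [[0,3.9,0],[-0.0118,0,0],15],
    [[0,3.9,0],[-0.0118,0,0],15],
    [[0,3.9,0],[-0.0118,0,0],15],
    [[0,3.9,0],[-0.0118,0,0],15]
  ]
}}

```text
clock: 13.9
eef_pos: [0.4594, 0.1117, 0.1656]
tool_rot: [-0.042, 0.999, -0.006, 0.001]
ft_force: [1.6, -14.8, -0.8]
grip_width: 0.0231
```

Call:
{"fn": "send_rows", "kwargs": {
  "moves": [
    [[0,3.9,0],[-0.0118,0,0],15],
    [[0,3.9,0],[-0.0118,0,0],15],
    [[0,3.9,0],[-0.0118,0,0],15],
    [[0,3.9,0],[-0.0118,0,0],15],
    [[0,3.9,0],[-0.0118,0,0],15],
    [[0,3.9,0],[-0.0118,0,0],15]
  ]
}}

```text
clock: 14.4
eef_pos: [0.4594, 0.1116, 0.1656]
tool_rot: [-0.041, 0.999, -0.006, 0.001]
ft_force: [1.8, -15.2, -0.5]
grip_width: 0.0232
```

```bash
python3 -c "
from m import *
rep()"
```

```text
t 14.4 mill xy mm -0.62 4.07 tip depth 15.09 F mill [np.float64(0.25), np.float64(-15.27), np.float64(-0.45)] T [-3.864 -0.357 -0.022] yaw 4.7 zt [ 0.0025 -0.0117] 0.0232
```

Call:
{"fn": "send_rows", "kwargs": {
  "moves": [
    [[0,4.1,0],[-0.012,0,0],15],
    [[0,4.1,0],[-0.012,0,0],15],
    [[0,4.1,0],[-0.012,0,0],15],
    [[0,4.1,0],[-0.012,0,0],15],
    [[0,4.1,0],[-0.012,0,0],15],
    [[0,4.1,0],[-0.012,0,0],15],
    [[0,4.1,0],[-0.012,0,0],15],
    [[0,4.1,0],[-0.012,0,0],15]
  ]
}}

```text
clock: 15.07
eef_pos: [0.4594, 0.1116, 0.1656]
tool_rot: [-0.039, 0.999, -0.006, 0.001]
ft_force: [1.8, -15.2, 0.6]
grip_width: 0.0231
```

Call:
{"fn": "send_rows", "kwargs": {
  "moves": [
    [[0,1,0],[0,0,0],15],
    [[0,-1,0],[0,0,0],15],
    [[0,-1.3,0],[0,0,0],15],
    [[0,-1.3,-5],[0,0,0],15],
    [[0,-1.3,-12],[0,0,0],15],
    [[0,-1.3,-25],[0,0,0],15],
    [[0,-1.3,-50],[0,0,0],15],
    [[0,-1.3,-70],[-0.01,0,0],15],
    [[0,-1.3,-70],[-0.01,0,0],15]
  ]
}}

```text
clock: 15.82
eef_pos: [0.4618, 0.1126, 0.2407]
tool_rot: [-0.04, 0.999, 0.001, 0.006]
ft_force: [0.7, 0.2, -1.2]
grip_width: 0.0229
```

```bash
python3 - <<'E'
from m import *
o,p,R=rep();c=get_calibration('wrist');im=camera('wrist')[:,:,::-1].copy()
cv2.imwrite('pics/e0.png',im)
u=proj(c,S+[0,0,.064]-.01*ex)[0].astype(int);print(u)
y=max(u[1]-60,0)
cv2.imwrite('pics/e.png',cv2.resize(im[y:y+150,180:380],None,fx=4,fy=4,interpolation=cv2.INTER_CUBIC));print(y)
print('tip',proj(c,p+R.apply([.002,0,.1167])),'above stand',shift([.4118,-.1776,.239],np.radians(96)))
E
```

```text
t 15.82 mill xy mm 1.86 4.79 tip depth -60.05 F mill [np.float64(0.76), np.float64(0.11), np.float64(-1.19)] T [ 0.06  -0.055  0.02 ] yaw 4.58 zt [0.0111 0.003 ] 0.0229
[268 194]
134
tip [[276.05468675 244.82571325]] above stand [[72.2, -285.0, -1.2], [0.0011, 0.0088, -0.0249]]
```

View pics/e.png

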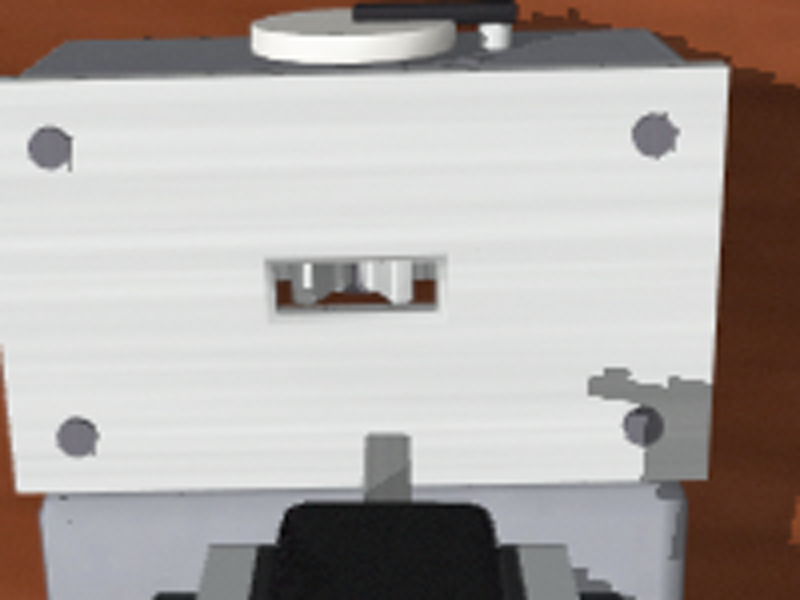

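Call:
{"fn": "send_rows", "kwargs": {
  "moves": [
    [[72.5,-285,-1],[0,0.009,-0.025],15],
    [[72.5,-285,-1],[0,0.009,-0.025],15],
    [[72.5,-285,-1],[0,0.009,-0.025],15],
    [[72.5,-285,-1],[0,0.009,-0.025],15],
    [[72.5,-285,-1],[0,0.009,-0.025],15],
    [[72.5,-285,-1],[0,0.009,-0.025],15],
    [[72.5,-285,-1],[0,0.009,-0.025],15],
    [[72.5,-285,-1],[0,0.009,-0.025],15],
    [[72.5,-285,-1],[0,0.009,-0.025],15],
    [[72.5,-285,-1],[0,0.009,-0.025],15]
  ]
}}

```text
clock: 16.7
eef_pos: [0.4111, -0.1773, 0.2382]
tool_rot: [-0.052, 0.999, 0.001, -0.0]
ft_force: [-0.0, 0.6, -1.7]
grip_width: 0.0231
```

```bash
python3 - <<'E'
from m import *
o,p,R=rep();print(p)
for z in(.175,.164,.1297):print(z,shift([.4121,-.1776,z],np.radians(96.1)))
E
```

```text
t 16.7 mill xy mm -77.84 -278.44 tip depth -57.49 F mill [np.float64(0.02), np.float64(0.59), np.float64(-1.69)] T [-0.015  0.001  0.007] yaw 5.96 zt [-0.0011  0.0026] 0.0231
[ 0.41114353 -0.17727257  0.23818547]
0.175 [[-1.0, -0.6, 63.2], [0.0027, -0.0008, -0.0025]]
0.164 [[-1.0, -0.6, 74.2], [0.0027, -0.0008, -0.0025]]
0.1297 [[-1.0, -0.7, 108.5], [0.0027, -0.0008, -0.0025]]
```

Tip is at the mouth when TCP z = 0.162; I'll go just inside and check.

Call:
{"fn": "send_rows", "kwargs": {
  "moves": [
    [[-1,-0.6,30],[0.003,0,-0.002],15],
    [[-1,-0.6,60],[0.003,0,-0.002],15],
    [[-1,-0.6,70],[0.003,0,-0.002],15],
    [[-1,-0.6,74],[0.003,0,-0.002],15],
    [[-1,-0.6,78],[0.003,0,-0.002],15],
    [[-1,-0.6,81],[0.003,0,-0.002],15]
  ]
}}

```text
clock: 17.2
eef_pos: [0.4123, -0.1757, 0.1588]
tool_rot: [-0.054, 0.999, 0.0, -0.0]
ft_force: [0.3, -0.7, -0.1]
grip_width: 0.0229
```

```bash
python3 - <<'E'
from m import *
o,p,R=rep();print(p,o['ft_force'])
for z in(.1297,):print(z,shift([.4121,-.1776,z],np.radians(96.1)))
E
```

```text
t 17.2 mill xy mm -76.5 -277.03 tip depth 21.95 F mill [np.float64(0.22), np.float64(-0.74), np.float64(-0.05)] T [-0.068 -0.026  0.027] yaw 6.25 zt [-0.0007  0.0007] 0.0229
[ 0.41234046 -0.17573853  0.15875223] [ 0.28972177 -0.71794004 -0.05495135]
0.1297 [[0.4, -1.8, 29.1], [0.0008, -0.0006, 0.0026]]
```

Call:
{"fn": "send_rows", "kwargs": {
  "moves": [
    [[0.3,-1.8,0],[0,0,0],15],
    [[0.3,-1.8,5],[0,0,0],15],
    [[0.3,-1.8,12],[0,0,0],15],
    [[0.3,-1.8,18],[0,0,0],15],
    [[0.3,-1.8,24],[0,0,0],15],
    [[0.3,-1.8,27],[0,0,0],15],
    [[0.3,-1.8,28.5],[0,0,0],15],
    [[0.3,-1.8,28.5],[0,0,0],15]
  ]
}}

```text
clock: 17.87
eef_pos: [0.412, -0.1775, 0.1299]
tool_rot: [-0.054, 0.999, 0.001, -0.001]
ft_force: [0.3, -0.9, -0.3]
grip_width: 0.0229
```

```bash
python3 - <<'E'
from m import *
o,p,R=rep();print(p,o['ft_force'])
E
```

```text
t 17.87 mill xy mm -77.05 -278.71 tip depth 50.79 F mill [np.float64(0.18), np.float64(-0.88), np.float64(-0.26)] T [-0.014 -0.025  0.023] yaw 6.24 zt [-0.0015  0.0012] 0.0229
[ 0.41196013 -0.17745972  0.12990763] [ 0.26990427 -0.85740117 -0.26074875]
```

Call:
{"fn": "send_rows", "kwargs": {
  "moves": [
    [[0,0,0.8],[0,0,0],15],
    [[0,0,1.5],[0,0,0],15],
    [[0,0,1.5],[0,0,0],15]
  ]
}}

```text
clock: 18.12
eef_pos: [0.4121, -0.1776, 0.1297]
tool_rot: [-0.054, 0.999, 0.001, -0.0]
ft_force: [-2.6, 2.0, 10.7]
grip_width: 0.0232
```

```bash
python3 -c "
from m import *
print(rep()[1])"
```

```text
t 18.12 mill xy mm -76.92 -278.85 tip depth 51.05 F mill [np.float64(-2.33), np.float64(2.29), np.float64(10.68)] T [ 0.352  0.724 -0.022] yaw 6.22 zt [-0.0006  0.001 ] 0.0232
[ 0.41210054 -0.17759535  0.12965261]
```

Seated: contact is 10.7 N upward at the same height as when it was grasped. Releasing and retreating.

Call:
{"fn": "send_rows", "kwargs": {
  "moves": [
    [[0,0,0.5],[0,0,0],24],
    [[0,0,0],[0,0,0],28],
    [[0,0,0],[0,0,0],40],
    [[0,0,0],[0,0,0],55],
    [[0,0,0],[0,0,0],55],
    [[0,0,0],[0,0,0],55],
    [[0,0,-20],[0,0,0],55],
    [[0,0,-50],[0,0,0],55],
    [[0,0,-90],[0,0,0],55],
    [[0,0,-120],[0,0,0],55],
    [[20,0,-150],[0,0,0],55],
    [[57,0,-150],[0,0,0],55]
  ]
}}

```text
clock: 19.12
eef_pos: [0.3603, -0.1856, 0.2856]
tool_rot: [-0.056, 0.998, -0.003, 0.006]
ft_force: [-0.0, -1.1, 0.8]
grip_width: 0.0551
```

```bash
python3 - <<'E'
from m import *
o,p,R=rep();c=get_calibration('wrist');im=camera('wrist')[:,:,::-1].copy()
cv2.imwrite('pics/f0.png',im);hsv=cv2.cvtColor(im,cv2.COLOR_BGR2HSV)
m=((hsv[...,1]<40)&(hsv[...,2]>170)).astype(np.uint8)
u=proj(c,[.411,-.178,.097])[0].astype(int)
n,l,s,ce=cv2.connectedComponentsWithStats(m);i=l[u[1],u[0]];print(u,s[i],ce[i],'cap',ray(c,[ce[i]],.097)[0])
a=im[u[1]-70:u[1]+40,u[0]-75:u[0]+75]
sd=camera('side')[:,:,::-1]
b=sd[165:305,225:375]
A=cv2.resize(a,(545,400),interpolation=cv2.INTER_CUBIC);B=cv2.resize(b,(428,400),interpolation=cv2.INTER_CUBIC)
cv2.imwrite('pics/f.png',cv2.resize(np.hstack([A,B]),None,fx=.82,fy=.82))
E
```

```text
t 19.12 mill xy mm -129.28 -281.61 tip depth -104.88 F mill [np.float64(-0.14), np.float64(-1.08), np.float64(0.83)] T [-0.151 -0.041 -0.034] yaw 6.39 zt [ 0.0118 -0.005 ] 0.0551
[280 269] [268 258  26  15 372] [280.83602151 265.04032258] cap [ 0.40698258 -0.17798829  0.097     ]
```

View pics/f.png

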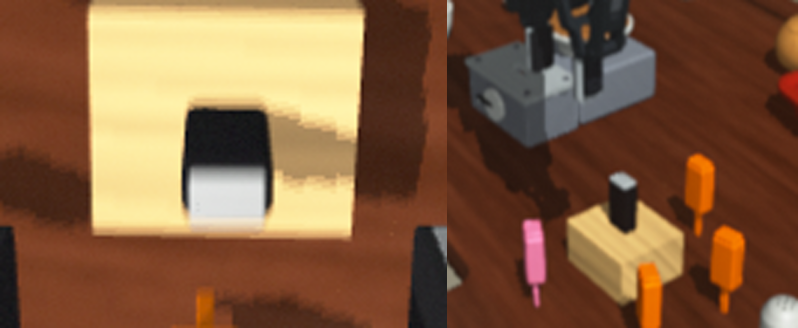

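The key stands upright and fully down in the stand (cap near (228,195), shoulder on the wood). In the side view the arm is clear of it and the dial pointer sits at the pin. I'll settle the arm and hand in.

Call:
{"fn": "send_rows", "kwargs": {
  "moves": [
    [[0,0,0],[0,0,0],55],
    [[0,0,0],[0,0,0],55],
    [[0,0,0],[0,0,0],55]
  ]
}}

```text
clock: 19.47
eef_pos: [0.3526, -0.1836, 0.2802]
tool_rot: [-0.053, 0.999, 0.0, -0.001]
ft_force: [-0.4, -0.3, 0.5]
grip_width: 0.0547
```

```bash
python3 - <<'E'
from m import *
from workcell import order
o,p,R=rep();c=get_calibration('wrist');im=camera('wrist')[:,:,::-1].copy();hsv=cv2.cvtColor(im,cv2.COLOR_BGR2HSV)
m=((hsv[...,1]<40)&(hsv[...,2]>170)).astype(np.uint8);u=proj(c,[.410,-.178,.097])[0].astype(int)
n,l,s,ce=cv2.connectedComponentsWithStats(m);i=l[u[1],u[0]];print(s[i],'cap',ray(c,[ce[i]],.097)[0])
print(order.job_done())
E
```

```text
t 19.47 mill xy mm -136.75 -278.82 tip depth -99.53 F mill [np.float64(-0.48), np.float64(-0.29), np.float64(0.48)] T [-0.021  0.049  0.015] yaw 6.12 zt [-0.002   0.0008] 0.0547
[263 276  26  16 401] cap [ 0.40958899 -0.17805373  0.097     ]
the job is handed in; nothing more can be done
None
```

The job is done and handed in at about 19.5 s of the 72 s allowed. I took the black-handled key and turned the star wheel to its stop in three strokes through the slot. I then pressed the pointer home for over a second and put the key back in its stand.

- **Force on the mill:** The press readings were 14.5, 14.8, 15.2 and 15.2 N, spanning about 1.7 s. The highest reading anywhere was about 15.3 N. I only read the force at the end of each move, so short peaks in between were not seen.
- **Pointer:** After the key was lifted out, the wrist camera still showed the pointer against the stop pin. The later side view was too coarse to add much.
- **Key:** The last picture shows it upright with the shoulder on the wood. The cap measured at (0.4096, -0.1781) m, against (0.4100, -0.1780) m at the start. It pushed back with 10.7 N at the same height as when it was grasped. The gripper is open and clear.
- **Disagreements:**
  - The dial appeared about 20 mm higher in the wrist view than its stated position; I did not explain this.
  - The slot came out about 2 mm off between the far and near views, and I used the near one.
  - One cap reading was about 3 mm off while the arm was still settling; the repeat agreed.
- **Not checked:** I did not measure the cup, shaker or jar again. The arm never went near them.

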